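# Jog the winch from the cabin console

### The job

In the control cabin, give the winch a short jog: on the console, tilt the lever with the T-shaped handle well over sideways, most of the way to its stop, towards the end of the console that has the big mushroom-shaped stop button, keep it over for about two seconds, then let it go back upright and stay clear of it. Never push it over to the opposite side, and do not tilt the other two levers.

Things in the scene. Friction and masses are not known exactly. Their poses are not given: they have to be found in the camera images.
- jog (a joint): tilt of the T-handled lever, rad. 0 = upright, positive = towards the console's end with the mushroom stop button; stops at +0.5 and -0.5. Springs back to 0 when released (1.2 N m per rad, about 5 N at the bar at full tilt). The hinge is level, square to the T's bar, 110 mm below the bar's centre: at 0.45 rad the centre has moved 48 mm sideways and sunk 11 mm.
- jog_top (a point): centre of the T-handle's crossbar: black round bar 100 mm long, 26 mm thick, on a 22 mm neck, 220 mm above the bench when upright. y runs along the bar, the way it tilts for positive joint values (to the stop button's end); z up along the lever. Stands on an 88 mm metal plate on a flat grey console 310 mm deep, 620 wide, 90 high, whose place and yaw vary, as do its three levers' places.
- stick_top (a point): top of the tall plain stick lever, a bystander not to be tilted: round black grip 34 mm thick, its top 257 mm above the bench; axes as for jog_top. The levers take three of four places in zigzag: the nearest are 120 mm apart along the tilting direction and 110 mm across it. All else on the console, the stop button at a rear corner too, is under 40 mm high.
- ball_top (a point): top of the ball-knobbed lever, a bystander not to be tilted: black ball 42 mm across, its top 226 mm above the bench; axes as for jog_top.

How it is judged:
By the outcome, as a careful person would: the job done as asked, in the order asked, and still so for the second after the job is handed in, with the robot touching nothing.
It also fails if it takes over 30 s, if anything falls off the work surface, if the arm or the gripper's body presses on something with over 40 N, if the wrist force passes 120 N, or if a joint passes its speed limit or range.

### The arm

A 7-joint arm with a two-finger parallel gripper is mounted at the origin on the work surface. World frame = base frame: x ahead of the robot, y to its left, z up, the work surface at z = 0. Lengths are in m, angles in degrees, forces in N, time in s.
With the tool pointing down it reaches from about 0.425 to 0.875 m from the base axis. Payload 4.7 kg.
Tool frame: the origin (TCP) lies midway between the tips of the shut fingers; the grasp point (between the pads) lies 19 mm behind it; z points along the fingers, y is the direction in which the jaws open and shut (so a half turn about z gives the same grasp; the last joint's range is limited). The gripper opens to 87 mm and grips with 3 to 60 N. Pads are 19 mm wide; open, the fingers measure 117 mm over their backs; the gripper's body (75 mm by 190 mm) begins 51 mm behind the grasp point.
Start: joints at [-70.411, 18.392, -4.016, 83.108, 1.295, 78.541, -3.26], TCP at [0.209, 0.615, 0.223] pointing down, gripper open.
Joint ranges: [-163.93, 163.93], [-17.29, 119.83], [-79.2, 71.16], [3.27, 140.29], [-89.18, 269.18], [5.43, 117.66], [-154.24, 154.24]. Speed limits (degrees/s): [147.25, 147.25, 180, 180, 180, 180, 180].

### API

Orientations are given as [roll, pitch, yaw] about the fixed x, y, z axes, in that order (R = Rz(yaw) Ry(pitch) Rx(roll)).
In Python, from cell import env gives the robot as it stands. The module is installed in compiled form; this text tells all that it offers.
- The arm moves only by the tool servo_tool, never from a script. Its argument "plan" is a list of rows, each a list of 3 entries, a list of its own where there are three numbers: the opening, from 0 (shut) to 1 (fully open), then the shift along the tool's x, y, z in cm, then the turn, a rotation vector about the tool's x, y, z in degrees. A call has 1 to 20 rows; each row shifts and turns the pose as measured when the row begins, along the tool's axes as they then stand; what a row does not reach is not made up. A row lasts 1/12 s, in which the tool goes at most 41.7 mm and 7.16 degrees, less where a joint would pass 70% of its speed; a pose out of reach is approached as far as the arm can. A call is refused whole if a number of a shift passes 4.17 or a number of a turn 7.16, either way. A call with a gripper value outside its range is refused whole. The fingers move at their own pace and stop on an object; "force" is the grip in N (left out, the last holds). Time passes only in rows, so rows that do not move let the fingers close. It gives the time, the measured TCP pose, the force and the opening at its end, in the units of the state.
- env.get_obs(): the state, without advancing time (a new reading comes with each control period).
- env.read_camera(name): name is "side" or "top"; returns a dict with "image" (384x512x3 uint8, blue, green, red), "fx", "fy", "cx", "cy" (pixels), "rvec" (rotation vector, rad) and "tvec" (3), from world to camera coordinates, as OpenCV has them. Camera axes: x right, y down, z forward; pixel columns grow to the right and rows downward; lengths in m; the calibration is good to about 2 mm. A picture is of the moment at which its call begins. There is no depth.
- env.sign_off(): hands the job in, once; it reports no verdict.
The state is a dict: "time_s": time; "qpos": joint angles; "joint_velocities": joint speeds; "effort": joint torques, N m; "tool_pos": TCP position; "tool_rot": TCP orientation; "force": force on the tool from outside, world axes, zero at the start; "wrist_torque": the same for the moment, N m; "grip_width": finger opening in m.
Only numpy, scipy, OpenCV 4.12 (cv2) and the standard library are available. Lean on these libraries where they do the work, as an engineer would, in place of code of your own. Each camera call takes 0.05 s, during which the arm holds its last target. There are 200 camera calls.

## Working session

There is one attempt and no reset: what is moved stays moved. The work goes in short steps, Python scripts to look and compute and a tool call to move; the robot and the scene stay as the last step left them, time stands still between calls to the robot, and variables do not carry over. Pictures are saved under pics/ and viewed, about 8 in all and at most 12, crops included, and the job is handed in when it is done.

Besides the shell and the picture viewer there is one more tool, called after "Emit:" as a command line: name --argument value ..., lists and objects as JSON in quotes. servo_tool: Moves the arm, as the interface text tells. Its arguments: {"type":"object","properties":{"plan":{"type":"array"},"force":{"type":"number"}},"required":["plan"]}

```bash
mkdir -p pics; cat > h.py <<'E'
import numpy as np,cv2
from cell import env
def cam(n):
    c=env.read_camera(n);R=cv2.Rodrigues(np.array(c['rvec'],float))[0];t=np.array(c['tvec'],float).ravel()
    return c,R,t
def ray(C,u,v,z):
    c,R,t=C;d=R.T@np.array([(u-c['cx'])/c['fx'],(v-c['cy'])/c['fy'],1]);o=-R.T@t
    return o+d*(z-o[2])/d[2]
def proj(C,p):
    c,R,t=C;q=R@np.array(p)+t;return c['fx']*q[0]/q[2]+c['cx'],c['fy']*q[1]/q[2]+c['cy']
E
python3 - <<'E'
from h import *
o=env.get_obs();print(o['time_s'],o['tool_pos'],o['tool_rot'],o['grip_width'])
for n in('top','side'):
    C=cam(n);print(n,-C[1].T@C[2],C[1][2],C[0]['fx']);cv2.imwrite(f'pics/{n}0.png',C[0]['image'])
E
```

```text
0.0 [0.20912811 0.61485912 0.22145313] [-1.79890266e+02  4.07098062e-03  1.61220456e+02] 0.08693400009287819
top [0.40183607 0.05058554 1.16567647] [ 0.15296914  0.00423461 -0.98822189] 480.267062430698
side [ 0.16726212 -0.47392634  0.70482573] [ 0.49577175  0.63694183 -0.590352  ] 407.24824717735436
```

View pics/top0.png

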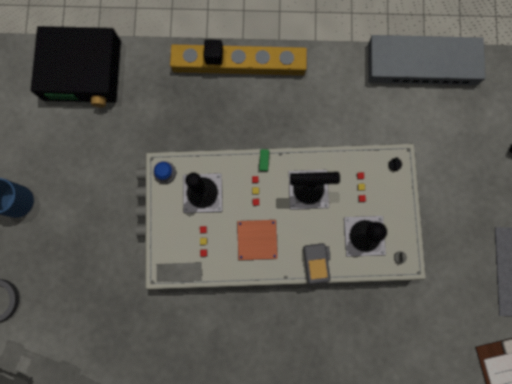

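View pics/side0.png

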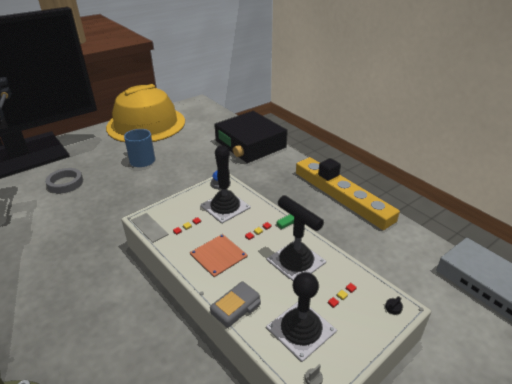

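```bash
python3 - <<'E'
import cv2,numpy as np
t=cv2.imread('pics/top0.png');s=cv2.imread('pics/side0.png')
a=cv2.resize(t[145:205,145:245],(400,240),interpolation=2);b=cv2.resize(t[145:205,325:425],(400,240),interpolation=2)
c=cv2.resize(s[140:220,180:300],(400,267),interpolation=2);d=cv2.resize(s[270:350,330:450],(400,267),interpolation=2)
cv2.imwrite('pics/z.png',np.vstack([np.hstack([a,b]),np.hstack([c,d])]))
cv2.imwrite('pics/t.png',cv2.resize(t[150:280,250:410],(800,650)[:2] if 0 else (738,600),interpolation=2))
E
```

```text
(no output)
```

View pics/z.png

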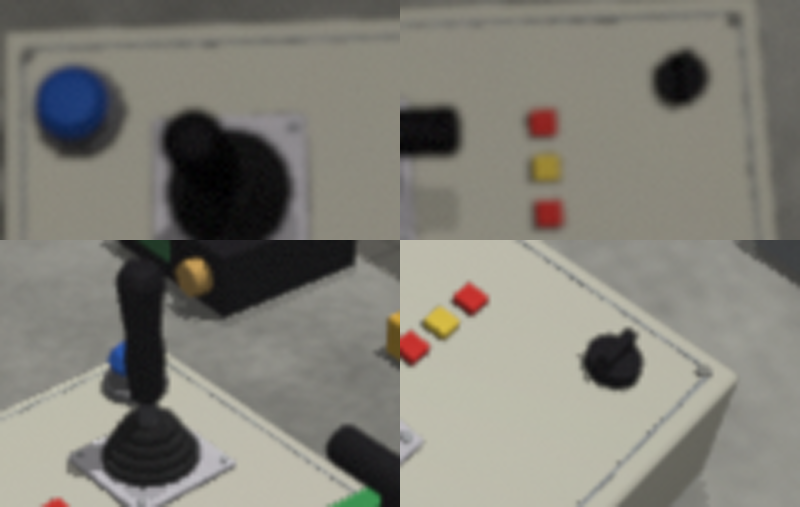

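```bash
python3 - <<'E'
from h import *
T=cam('top');S=cam('side')
# T bar in top: dark mask
g=T[0]['image'].max(2)
for n,(x0,y0,x1,y1) in dict(bar=(284,168,348,186),all=(284,165,348,210)).items():
    m=(g[y0:y1,x0:x1]<40).astype(np.uint8);p=cv2.findNonZero(m).reshape(-1,2)+[x0,y0]
    r=cv2.minAreaRect(p.astype(np.float32));print(n,len(p),r,p.min(0),p.max(0))
# console: four corners by top mask
im=T[0]['image'];hsv=cv2.cvtColor(im,cv2.COLOR_BGR2HSV)
m=((g>165)).astype(np.uint8);m=cv2.morphologyEx(m,cv2.MORPH_CLOSE,np.ones((5,5)))
m[:130]=0;m[320:]=0
c=max(cv2.findContours(m,0,1)[0],key=cv2.contourArea);r=cv2.minAreaRect(c);q=cv2.boxPoints(r)
print(r);w=[ray(T,*k,.09) for k in q];print(np.round(w,3))
for i in range(4):
    e=w[(i+1)%4]-w[i];print(np.linalg.norm(e),np.degrees(np.arctan2(e[1],e[0])))
E
```

```text
bar 548 ((314.5, 179.0), (12.0, 47.0), 90.0) [291 173] [338 185]
all 989 ((314.5, 188.0), (30.0, 47.0), 90.0) [291 173] [338 203]Traceback (most recent call last):
  File "<stdin>", line 12, in <module>
ValueError: max() iterable argument is empty
```

The blue mushroom button is at the rear-left corner, top view (163,172). The black item at the rear right (395,164) is a small rotary selector. So positive tilt is towards image left, about world +y.

```bash
python3 - <<'E'
from h import *
T=cam('top');S=cam('side')
g=T[0]['image'].max(2)
ends=[]
for u in (294,300,306,312,318,324,330,335):
    v=np.where(g[166:212,u]<40)[0]+166;print(u,v.min(),v.max(),end=' | ')
print()
# left/right end columns
for v in (175,178,181):
    u=np.where(g[v,280:350]<45)[0]+280;print(v,u.min(),u.max())
im=T[0]['image'];print(im[220,280],im[300,280],im[160,220])
# console: warm (b<r) 
d=im[:,:,2].astype(int)-im[:,:,0]
m=((g>90)&(d>8)).astype(np.uint8);m=cv2.morphologyEx(m,cv2.MORPH_CLOSE,np.ones((5,5)));m[:130]=0;m[320:]=0
c=max(cv2.findContours(m,0,1)[0],key=cv2.contourArea);r=cv2.minAreaRect(c);q=cv2.boxPoints(r)
print(r);w=[ray(T,*k,.09) for k in q];print(np.round(w,3))
for i in range(4):
    e=w[(i+1)%4]-w[i];print(np.linalg.norm(e),np.degrees(np.arctan2(e[1],e[0])))
# knob/stick tops rough
print('ball',ray(T,375,231,.205),'stick',ray(T,193,182,.25))
cv2.imwrite('pics/s.png',cv2.resize(S[0]['image'][180:300,220:380],(800,600),interpolation=2))
for p in [(290.5,179),(338.5,178)]:
    w=ray(T,*p,.22);print(w,proj(S,w))
E
```

```text
294 174 192 | 300 174 201 | 306 174 203 | 312 174 203 | 318 173 200 | 324 173 183 | 330 173 182 | 335 173 182 | 
175 291 338
178 291 338
181 291 338
[125 136 139] [79 84 84] [125 138 141]
((282.7740478515625, 215.218994140625), (136.85003662109375, 280.494873046875), 87.98540496826172)
[[ 0.668  0.334  0.09 ]
 [ 0.707 -0.311  0.09 ]
 [ 0.396 -0.314  0.09 ]
 [ 0.359  0.304  0.09 ]]
0.6464056598554332 -86.48680458157904
0.3112223842665367 -179.5233569692925
0.6186635648617921 93.43048282977459
0.3100966707405906 5.593459215269226
ball [ 0.48820983 -0.1767637   0.205     ] stick [0.57043522 0.18557061 0.25      ]
[ 0.58699015 -0.00509456  0.22      ] (np.float64(281.52974197556586), np.float64(200.38051286556697))
[ 0.59145402 -0.10126643  0.22      ] (np.float64(318.0334246905226), np.float64(225.2273143668573))
```

View pics/s.png

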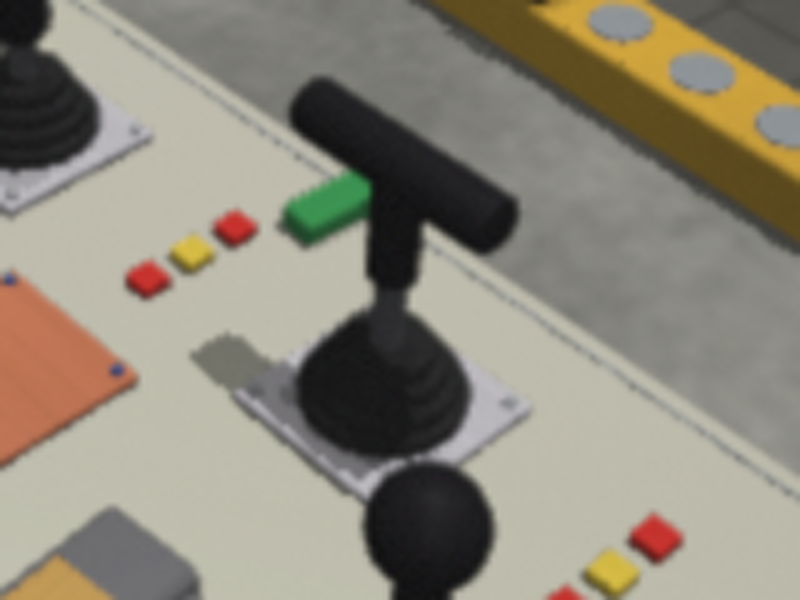

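Emit:
servo_tool --plan '[[0,[0,0,-3],[0,0,-5.5]],[0,[0,0,-3],[0,0,-5.5]],[0,[0,0,-3],[0,0,-5.5]],[0,[0,0,-3],[0,0,-5.5]],[0,[0,0,0],[0,0,0]]]' --force 20

```text
time_s: 0.72
tool_pos: [0.2086, 0.6132, 0.3426]
tool_rot: [-179.5, -0.2, -175.7]
force: [0.0, 1.5, 1.0]
grip_width: 0.0614
```

Emit:
servo_tool --plan '[[0,[-1.5,-3.6,0],[0,0,0]],[0,[-1.5,-3.6,0],[0,0,0]],[0,[-1.5,-3.6,0],[0,0,0]],[0,[-1.5,-3.6,0],[0,0,0]],[0,[-1.5,-3.6,0],[0,0,0]],[0,[-1.5,-3.6,0],[0,0,0]],[0,[-1.5,-3.6,0],[0,0,0]],[0,[-1.5,-3.6,0],[0,0,0]],[0,[-1.5,-3.6,0],[0,0,0]],[0,[-1.5,-3.6,0],[0,0,0]],[0,[-1.5,-3.6,0],[0,0,0]],[0,[-1.5,-3.6,0],[0,0,0]],[0,[-1.5,-3.6,0],[0,0,0]],[0,[-1.5,-3.6,0],[0,0,0]],[0,[-1.5,-3.6,0],[0,0,0]],[0,[-1.5,-3.6,0],[0,0,0]],[0,[-1.5,-3.6,0],[0,0,0]],[0,[-1.5,-3.6,0],[0,0,0]],[0,[0,0,0],[0,0,0]]]'

```text
time_s: 2.3
tool_pos: [0.5362, -0.0407, 0.3416]
tool_rot: [-180.0, 0.2, -175.8]
force: [-1.5, -0.5, -0.2]
grip_width: 0.0001
```

Emit:
servo_tool --plan '[[0,[-1.7,-3.6,0],[0,0,1]],[0,[-1.7,-3.6,0],[0,0,0]],[0,[-1.7,-3.6,0],[0,0,0]],[0,[0,-0.5,0],[0,0,0]],[0,[0,0,0],[0,0,0]]]'

```text
time_s: 2.72
tool_pos: [0.593, -0.1488, 0.3396]
tool_rot: [-180.0, 0.1, -177.0]
force: [-0.3, 0.3, -0.0]
grip_width: 0.0007
```

Descend 14 cm.

Emit:
servo_tool --plan '[[0,[0,0,3],[0,0,0]],[0,[0,0,3],[0,0,0]],[0,[0,0,3],[0,0,0]],[0,[0,0,3],[0,0,0]],[0,[0,0,2],[0,0,0]],[0,[0,0,0],[0,0,0]]]'

```text
time_s: 3.22
tool_pos: [0.5935, -0.1437, 0.1959]
tool_rot: [179.9, 0.4, -177.0]
force: [-0.6, -0.1, -0.5]
grip_width: 0.0004
```

```bash
python3 - <<'E'
from h import *
a=cam('top')[0]['image'][120:280,240:420];b=cam('side')[0]['image'][160:320,210:390]
cv2.imwrite('pics/v1.png',np.hstack([cv2.resize(i,(400,356),interpolation=2) for i in (a,b)]))
E
```

```text
(no output)
```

View pics/v1.png

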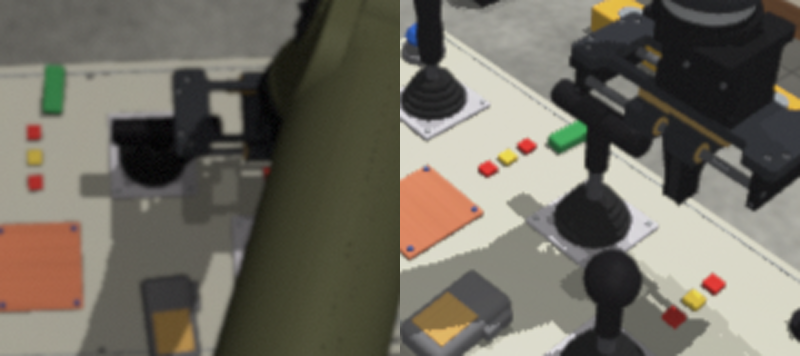

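The finger is behind the bar's right (−y) end and in line with it, with the ball and stick well clear. I'll push along tool +y.

Emit:
servo_tool --plan '[[0,[0,0.8,0],[0,0,0]],[0,[0,0.8,0],[0,0,0]],[0,[0,0.8,0],[0,0,0]],[0,[0,0.8,0],[0,0,0]],[0,[0,0.8,0],[0,0,0]],[0,[0,0.8,0],[0,0,0]],[0,[0,0.8,0],[0,0,0]],[0,[0,0,0],[0,0,0]]]'

```text
time_s: 3.98
tool_pos: [0.5974, -0.085, 0.2113]
tool_rot: [-179.8, 1.7, -177.0]
force: [-0.9, -2.6, -0.8]
grip_width: 0.0005
```

Emit:
servo_tool --plan '[[0,[0.2,0.5,0.6],[0,-0.9,0]],[0,[0.2,0.5,0.6],[0,-0.8,0]],[0,[0,0.3,0.2],[0,0,0]],[0,[0,0,0],[0,0,0]]]'

```text
time_s: 4.32
tool_pos: [0.5951, -0.0759, 0.199]
tool_rot: [-179.4, 3.7, -177.1]
force: [1.2, -2.8, -0.8]
grip_width: 0.0003
```

```bash
python3 - <<'E'
from h import *
a=cam('top')[0]['image'][120:280,240:420];b=cam('side')[0]['image'][160:320,210:390]
cv2.imwrite('pics/v2.png',np.hstack([cv2.resize(i,(400,356),interpolation=2) for i in (a,b)]))
E
```

```text
(no output)
```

View pics/v2.png

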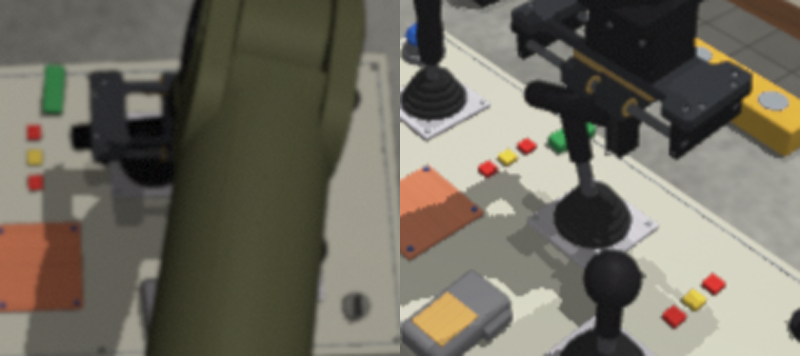

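```bash
python3 - <<'E'
from h import *
T=cam('top');S=cam('side');print(env.get_obs()['force'])
c=np.array([.589,-.053]);u=np.array([-.058,.998])
for th in (0,.2,.25,.3,.35,.4,.45,.5):
    s,k=np.sin(th),np.cos(th);o=[]
    for r in (0,.013): # centre / top edge of + end
        p=[*(c+u*(.11*s+.05*k+r*s)),.11+.11*k-.05*s+r*k];o+=[np.round(proj(C,p),1) for C in(T,S)]
    print(th,*o,'tcp',round(97*s-50*k-15,1))
g=S[0]['image'].max(2)
for v in range(196,212,2):
    w=np.where(g[v,255:320]<45)[0];print(v,w.min()+255 if len(w) else None)
g=T[0]['image'].max(2)
for v in range(174,190,3):
    w=np.where(g[v,255:320]<40)[0];print(v,w.min()+255 if len(w) else None)
E
```

```text
[ 0.54432944 -2.83906818  1.23254736]
0 [289.5 179.4] [280.5 200.1] [289.9 178.2] [280.7 194.7] tcp -65.0
0.2 [278.9 180.9] [273.1 200.1] [277.8 179.7] [272.4 194.4] tcp -44.7
0.25 [276.4 181.3] [271.5 200.4] [275.1 180.2] [270.5 194.7] tcp -39.4
0.3 [274.1 181.7] [269.9 200.9] [272.4 180.6] [268.7 195.1] tcp -34.1
0.35 [271.9 182.2] [268.4 201.5] [269.9 181.1] [267.  195.7] tcp -28.7
0.4 [269.8 182.6] [267.  202.2] [267.5 181.6] [265.4 196.4] tcp -23.3
0.45 [267.9 183.1] [265.7 203.1] [265.2 182.1] [263.9 197.3] tcp -17.8
0.5 [266.  183.6] [264.4 204. ] [263.1 182.6] [262.5 198.3] tcp -12.4
196 284
198 268
200 267
202 267
204 267
206 269
208 275
210 282
174 300
177 274
180 273
183 273
186 275
189 285
```

Emit:
servo_tool --plan '[[0,[0,0.5,0],[0,1.5,0]],[0,[0,0.5,0],[0,1.5,0]],[0,[0,0.4,0],[0,0.7,0]],[0,[0,0.1,0],[0,0,0]]]'

```text
time_s: 4.85
tool_pos: [0.5931, -0.0653, 0.1993]
tool_rot: [-179.2, -0.3, -177.5]
force: [-1.9, -4.3, 3.3]
grip_width: 0.0005
```

```bash
cat > m.py <<'E'
from h import *
T=cam('top');S=cam('side');o=env.get_obs();print(o['time_s'],o['tool_pos'],o['force'])
for C,vs in((S,range(196,212,2)),(T,range(174,192,3))):
    g=C[0]['image'].max(2);r=[]
    for v in vs:
        w=np.where(g[v,250:320]<(45 if C is S else 40))[0];r.append((v,int(w.min())+250 if len(w) else None))
    print(r)
E
python3 m.py
```

```text
4.95 [ 0.59311172 -0.06571854  0.19933747] [-0.94682428 -3.54472751  1.41173726]
[(196, 289), (198, 268), (200, 265), (202, 264), (204, 264), (206, 265), (208, 268), (210, 279)]
[(174, 278), (177, 274), (180, 268), (183, 268), (186, 270), (189, 279)]
```

Emit:
servo_tool --plan '[[0,[0,0.4,0],[0,0,0]],[0,[0,0.1,0],[0,0,0]],[0,[0,0,0],[0,0,0]],[0,[0,0,0],[0,0,0]],[0,[0,0,0],[0,0,0]],[0,[0,0,0],[0,0,0]],[0,[0,0,0],[0,0,0]],[0,[0,0,0],[0,0,0]],[0,[0,0,0],[0,0,0]],[0,[0,0,0],[0,0,0]]]'

```text
time_s: 5.78
tool_pos: [0.5931, -0.0642, 0.1995]
tool_rot: [-179.1, -0.0, -177.7]
force: [0.3, -3.8, 1.5]
grip_width: 0.0006
```

```bash
python3 m.py
```

```text
5.8833 [ 0.5930535  -0.06416515  0.1994701 ] [-0.63759093 -4.50801919  0.98173106]
[(196, 288), (198, 295), (200, 265), (202, 264), (204, 264), (206, 264), (208, 267), (210, 278)]
[(174, 278), (177, 274), (180, 268), (183, 268), (186, 269), (189, 278)]
```

The lever is holding steady at about 0.42–0.43 rad. I'll hold roughly one more second.

Emit:
servo_tool --plan '[[0,[0,0.1,0],[0,0,0]],[0,[0,0,0],[0,0,0]],[0,[0,0,0],[0,0,0]],[0,[0,0,0],[0,0,0]],[0,[0,0,0],[0,0,0]],[0,[0,0,0],[0,0,0]],[0,[0,0,0],[0,0,0]],[0,[0,0,0],[0,0,0]],[0,[0,0,0],[0,0,0]],[0,[0,0,0],[0,0,0]],[0,[0,0,0],[0,0,0]],[0,[0,-0.8,0],[0,0,0]],[0,[0,-0.9,0],[0,0,0]],[0,[0,-0.9,0],[0,0,0]],[0,[0,-0.9,0],[0,0,0]],[0,[0,-0.9,0],[0,0,0]],[0,[0,-0.9,0],[0,0,0]],[0,[0,-0.9,0],[0,0,0]],[0,[0,-0.9,0],[0,0,0]],[0,[0,-0.5,0],[0,0,0]]]'

```text
time_s: 7.55
tool_pos: [0.5965, -0.1385, 0.1984]
tool_rot: [-179.7, -0.1, -177.4]
force: [0.0, -1.3, 0.0]
grip_width: 0.0005
```

Emit:
servo_tool --plan '[[0,[0,-1,0],[0,0,0]],[0,[0,0,-3],[0,0,0]],[0,[0,0,-3],[0,0,0]],[0,[0,0,-3],[0,0,0]],[0,[0,0,-3],[0,0,0]],[0,[0,-3,-2],[0,0,0]],[0,[0,-3,0],[0,0,0]],[0,[0,-3,0],[0,0,0]],[0,[0,0,0],[0,0,0]],[0,[0,0,0],[0,0,0]]]'

```text
time_s: 8.38
tool_pos: [0.6017, -0.2449, 0.345]
tool_rot: [-179.7, -0.2, -177.1]
force: [1.3, 1.4, -0.2]
grip_width: 0.0005
```

```bash
python3 - <<'E'
from h import *
a=cam('top')[0]['image'][120:290,130:430];b=cam('side')[0]['image'][120:384,130:430]
cv2.imwrite('pics/v3.png',np.hstack([cv2.resize(a,(400,227)) if 0 else cv2.copyMakeBorder(cv2.resize(a,(400,227)),0,125,0,0,0),cv2.resize(b,(400,352))]))
E
python3 m.py
```

```text
8.5833 [ 0.6018316  -0.24250953  0.34449818] [-0.00418118  0.94518341 -1.0978414 ]
[(196, None), (198, 281), (200, 279), (202, 278), (204, 279), (206, 280), (208, 283), (210, 286)]
[(174, 292), (177, 291), (180, 291), (183, 291), (186, 294), (189, 294)]
```

View pics/v3.png

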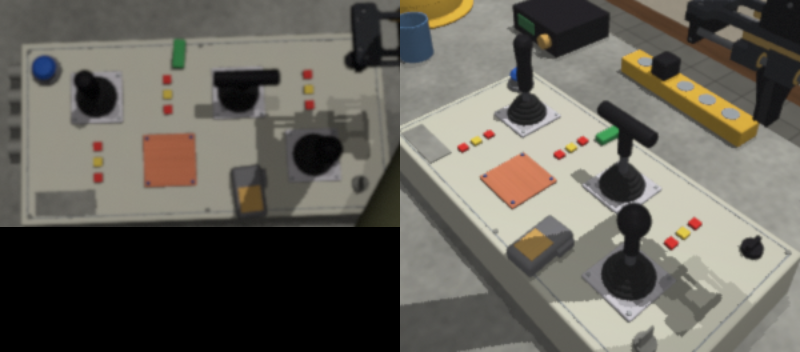

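The T-lever is upright again: its left end is at top column 291, the same as at the start. The ball and stick haven't moved, and the gripper is clear, high up at the right.

```bash
python3 -c "
from cell import env
print(env.sign_off())"
```

```text
the job is handed in; nothing more can be done
None
```

I jogged the T-handled lever towards the blue mushroom stop button and handed the job in at about 8.6 s of the 30 s allowed.

- **Tilt:** I pushed the end of the bar with the closed fingers. Two camera views put the lever at about 0.42 rad of its 0.5 rad stop. It stayed there for about 2 s, and the push never read more than about 6 N at the checks.
- **Release:** I backed the finger off slowly so the lever could follow it back, then raised the gripper clear. In the last pictures the bar's end was back at its starting position (top column 291, side column 278). The ball and stick levers looked unmoved, and nothing touched the console.
- **Deviations:**
  - The tool drifted 15 mm upward and tilted up to 4° during the push. My first tilt correction had the wrong sign; I fixed both.
  - The bar's tilt came out about 0.09 rad less than I predicted from the tool position, so I went by the images and pushed about 1.2 cm further.
- **Not checked:** I took no pictures during the last second of the hold or during the release itself.

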